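Seat the cell lid and hold the probe in its guide

ROBOT

A 6-joint arm with a two-finger parallel gripper is mounted at the origin on the work surface; the furniture and walls round the work are solid. World frame = base frame: x ahead of the robot, y to its left, z up, the work surface at z = 0. Lengths are in m, angles in rad, forces in N, time in s.
With the tool pointing down it reaches from about 0.325 to 0.9 m from the base axis. Payload 3.5 kg.
Tool frame: the origin (TCP) lies midway between the tips of the shut fingers; the grasp point (between the pads) lies 19 mm behind it; y points along the fingers, z is the direction in which the jaws open and shut, and the axes are right-handed (so a half turn about y gives the same grasp; the last joint's range is limited). The gripper opens to 85 mm and grips with 20 to 120 N. Pads are 22 mm wide; open, the fingers measure 114 mm over their backs; the gripper's body (76 mm by 85 mm) begins 54 mm behind the grasp point. The pads swing forward as they close: fully open they stand 13 mm farther back than shut.
Start: joints at [-1.265, 0.276, -0.026, 1.268, 0, 1.467], TCP at [0.248, -0.574, 0.231] pointing down, gripper open.
Joint ranges: [-3.12, 3.12], [-0.85, 1.88], [-1.08, 1.24], [-1.95, 2.15], [-1.57, 1.53], [-3.14, 3.14]. Speed limits (rad/s): [2.57, 2.57, 3.14, 3.14, 3.14, 3.14].

INTERFACE

Orientations are given as a unit quaternion [w, x, y, z].
In Python, from station import monitor, camera, job, find_in, pinpoint gives the robot as it stands.
- The arm moves only by the tool drive_tool, never from a script. Its argument "motion" is a list of rows, each a list of 3 entries, a list of its own where there are three numbers: the turn, a rotation vector about the tool's x, y, z in rad, then the shift along the tool's x, y, z in mm, then the finger opening in mm, from 0 to 85.4. In form: [[[wx, wy, wz], [x, y, z], grip], ...]. A call has 1 to 5 rows; each row is the pose to reach, as a shift and turn from the pose measured when the call began, along the tool's axes at that moment; what a row does not reach only later rows make up. A row lasts 1/12 s, in which the tool goes at most 41.7 mm and 7.16 degrees, less where a joint would pass 70% of its speed; a pose out of reach is approached as far as the arm can. A call with a gripper value outside its range is refused whole. The fingers move at their own pace and stop on an object; "squeeze" is the grip in N (left out, the last holds). Time passes only in rows, so rows that repeat a pose let the fingers close. It gives the time, the measured TCP pose, the force and the opening at its end, in the units of the state.
- monitor.get_state(): the state, without advancing time (a new reading comes with each control period).
- camera(name): name is "side" or "top"; returns a dict with "color" (420x560x3 uint8, blue, green, red), "fx", "fy", "cx", "cy" (pixels), "k1" (the pictures are not rectified: a ray, as slopes to the right and down, at radius r is drawn at 1 + k1 r^2 times it, then the intrinsics apply), "R" (3x3) and "t" (3): a world point X has camera coordinates R X + t. Camera axes: x right, y down, z forward; pixel columns grow to the right and rows downward; lengths in m; the calibration is good to about 2 mm. A picture is of the moment at which its call begins. There is no depth.
- job.close_job(): hands the job in, once; it reports no verdict.
Trained networks look in a picture, given as the dict that the camera call returned (one of the last four; its "shot" number tells which), for a name from the list of things; names that differ only in an ending like _2 or _b are one class to them, and where a whole thing is asked for, a point or a joint stands for the part that bears it (a point fixed in the world has none). Each returns a list of dicts, best first, with "score" (0 to 1); they miss things now and then, are a little off and sometimes report something else, mostly with a low value. They report only what shows in the picture. A call takes as long as a camera call. They do not tell look-alikes from the thing itself.
- find_in(picture, query): "point" ([column, row] in pixels, amid what is visible of it).
- pinpoint(picture, query): "point" ([column, row] in pixels: a listed point, or the origin of a listed thing).
The state is a dict: "time": time; "joint_positions": joint angles; "joint_velocities": joint speeds; "joint_torque": joint torques, N m; "tcp_pos": TCP position; "tcp_rot": TCP orientation; "contact_force": force on the tool from outside, world axes, zero at the start; "wrist_torque": the same for the moment, N m; "gripper_width": finger opening in m.
Only numpy, scipy, OpenCV 4.12 (cv2) and the standard library are available. Lean on these libraries where they do the work, as an engineer would, in place of code of your own. Each camera call takes 0.05 s, during which the arm holds its last target.

TASK

Get the measuring cell ready for a reading: press its grey lid down by the round black pad until it is fully home on the cell, and only then draw the probe straight up out of its stand. Lower the probe's rod through the guide bush in the lid, upright and without the rod or its head ever touching the lid or the cell, until the dark band on the rod is level with the bush's mouth. Finish holding the probe still there, centred in the bush and in the gripper's grasp; leave the glassware, bottles and other things where they are.

Things in the scene. Friction and masses are not known exactly. Their poses are not given: they have to be found in the camera images.
- cell: white rectangular box on a steel foot plate, fixed. Foot plate 130 x 104 x 8 mm; box 106 (x) x 80 (y) mm, its rim 66 mm and its inner floor 13 mm above the worktop. Origin: centre of the underside; z up; x along its long side, towards the guide bush. A brass stub 12 mm thick sticks out 14 mm from the +x wall, 28 mm up
- lid (a joint): how far the cell's push-in lid is pressed down, m: 0 to 0.003 at the start (standing up on its dark gasket), 0.008 fully home on the rim (hard stop). It slides straight down against about 8 N of friction and stays where left. Grey plate 112 x 86 x 8 mm, top 74 mm above the worktop when home; carries the black pad and the guide bush, 56 mm apart
- press_pad (a point): centre of the top face of the round black pad on the lid, 30 mm across, 9 mm high above the lid's plate, 30 mm from the cell's centre towards the cell's -x; 83 mm above the worktop when the lid is home
- guide_mouth (a point): centre of the upper mouth of the guide bush, an upright aluminium ring through the lid: bore 22 mm, outside 32 mm, bore 24 mm long, standing 12 mm above the lid's plate; 26 mm from the cell's centre towards the cell's +x; 86 mm above the worktop when the lid is home. z is the bore's axis, up
- stand: parking stand fixed to the worktop: dark foot plate 90 x 80 x 8 mm, four thin posts, white top plate 76 x 64 mm whose top is 95 mm above the worktop and which has one 16 mm hole in its centre. Origin: centre of its underside, z up
- probe: about 90 g, hanging upright in the stand's hole by its head: steel rod 10 mm thick, 80 mm long; then a grey square head 26 x 26 mm, 55 mm high (80 to 135 mm above the tip; grasp it here from above), turned up to 0.25 rad to the stand; then a black button 17 mm across, 8 mm high. Origin: the rod's tip, on the axis; z up towards the head, x and y square to the head's sides
- rod_tip (a point): centre of the rod's lower end; 15 mm above the worktop while the probe hangs in the stand
- rod_band (a point): middle of the dark band round the rod (4 mm wide), 50 mm above the tip and 30 mm below the head
- beaker: bystander: glass beaker 61 x 55 x 70 mm, origin at the centre of its underside
- bottle: bystander: amber reagent bottle, 54 mm across, 131 mm high, origin at the centre of its underside
- jar: bystander: sample jar with a screw lid, 62 mm across, 120 mm high, origin at the centre of its underside
- petri: bystander: petri dish 63 mm across, 14 mm high, origin at the centre of its underside
- loose_cover: bystander: round steel cover with a small knob, 135 mm across, 32 mm high, lying on the worktop, origin at the centre of its underside
Mind the look-alikes: they are no part of the job. There is more than one size of the probe; the one meant has the size given above.

How it is judged:
On the way, in this order (a step that is already met when the one before it is completed fails the run):
1. the lid is pressed fully home while the probe still hangs in its stand (value of joint lid above 0.0068 m and distance of probe from where it was at the start of the episode below 0.02 m), for 0.2 s.
2. the probe is drawn clear of the stand (z of rod_tip in the frame of stand above 0.097 m), for 0.1 s.
3. the rod is in the guide bush (horizontal distance between rod_tip and guide_mouth below 0.008 m and z of rod_tip in the frame of guide_mouth below -0.015 m), for 0.2 s.
At the end, for the whole second after the job is handed in: The lid is home (pressed at least 6.8 of 8 mm); the probe is held in the fingers, still and upright (within 0.1 rad), its tip and its band both within 4 mm of the bush's axis and the band within 6 mm of the height of the bush's mouth (value of joint lid above 0.0068 m and horizontal distance between each of rod_tip, rod_band and guide_mouth below 0.004 m and z of rod_band in the frame of guide_mouth between -0.006 and 0.006 m and angle between probe's own z axis and vertical below 0.1 rad and linear speed of probe below 0.02 m/s and contact force between the fingers and probe above 1 N); the arm keeps its last pose, push and grip.
It fails at once if the probe touches the lid, its bush or the cell (contact force between probe and cell above 0.3 N).
It fails at once if the beaker, bottle, jar, petri dish or round cover is moved by more than 30 mm (distance of any of beaker, bottle, jar, petri, loose_cover from where it was at the start of the episode above 0.03 m).
It also fails if it takes over 66 s, if anything falls off the work surface, if the arm or the gripper's body presses on something with over 40 N, if the wrist force passes 120 N, or if a joint passes its speed limit or range.

## Working session

There is one attempt and no reset: what is moved stays moved. The work goes in short steps, Python scripts to look and compute and a tool call to move; the robot and the scene stay as the last step left them, time stands still between calls to the robot, and variables do not carry over. Pictures are saved under pics/ and viewed, and the job is handed in when it is done.

Besides the shell and the picture viewer there is one more tool, called after "Request:" as name(argument=value, ...) on one line, values as JSON. drive_tool: Moves the arm, as the interface text tells. Its arguments: {"type":"object","properties":{"motion":{"type":"array","items":{"type":"array"}},"squeeze":{"type":"number"}},"required":["motion"]}

```bash
mkdir -p pics; ls; cat > h.py <<'E'
import numpy as np, cv2
from station import monitor, camera, job, find_in, pinpoint
from scipy.spatial.transform import Rotation as Ro
def ray(c,p):
    d=np.array([(p[0]-c['cx'])/c['fx'],(p[1]-c['cy'])/c['fy']])
    u=d.copy()
    for _ in range(30): u=d/(1+c['k1']*(u@u))
    R=np.array(c['R']);t=np.array(c['t'])
    v=R.T@np.array([u[0],u[1],1.]); return -R.T@t, v/np.linalg.norm(v)
def onz(c,p,z):
    o,v=ray(c,p); return o+v*(z-o[2])/v[2]
def tri(c1,p1,c2,p2):
    o1,v1=ray(c1,p1);o2,v2=ray(c2,p2)
    A=np.stack([v1,-v2],1);s=np.linalg.lstsq(A,o2-o1,rcond=None)[0]
    a=o1+s[0]*v1;b=o2+s[1]*v2
    return (a+b)/2,np.linalg.norm(a-b)
def proj(c,X):
    x=np.array(c['R'])@np.array(X)+np.array(c['t']);u=x[:2]/x[2]
    u=u*(1+c['k1']*(u@u));return np.array([c['fx']*u[0]+c['cx'],c['fy']*u[1]+c['cy']])
def tcp():
    s=monitor.get_state();q=s['tcp_rot'];return np.array(s['tcp_pos']),Ro.from_quat([q[1],q[2],q[3],q[0]]),s
E
python3 - <<'E'
from h import *
np.set_printoptions(precision=4,suppress=True)
p,r,s=tcp();print(p,r.as_matrix(),s['contact_force'],s['gripper_width'],s['time'])
for n in ['top','side']:
    c=camera(n);cv2.imwrite(f'pics/a_{n}.png',c['color']);o,v=ray(c,[280,210]);print(n,o,v,c['fx'],c['k1'])
    for q in ['cell','press_pad','guide_mouth','stand','probe','rod_tip','loose_cover','beaker','bottle','jar','petri']:
        print(q,[(np.round(a['point'],1),round(a['score'],2)) for a in pinpoint(c,q)][:4])
E
```

```text
pics
[ 0.2482 -0.5728  0.2301] [[-0.9176 -0.0007  0.3975]
 [-0.3975  0.0021 -0.9176]
 [-0.0002 -1.     -0.0022]] [-0.6049  0.0702 -0.352 ] 0.08548730054357616 0.0
top [ 0.2772 -0.1075  1.6659] [ 0.1103 -0.0106 -0.9938] 431.45466551119256 -0.0826092809006112
cell [(array([204.3, 215.7]), 0.67)]
press_pad [(array([200.4, 219.4]), 0.91)]
guide_mouth [(array([203.4, 203.3]), 0.92)]
stand [(array([339. , 198.8]), 0.75)]
probe [(array([344.5, 173.5]), 0.72), (array([337.8, 196.9]), 0.52), (array([205.2, 212. ]), 0.36)]
rod_tip [(array([346.4, 167.5]), 0.42)]
loose_cover [(array([255.2, 182.5]), 0.59)]
beaker [(array([175.5, 247.6]), 0.7)]
bottle [(array([282.9, 160.2]), 0.58)]
jar []
petri [(array([331.9, 232.2]), 0.75), (array([202. , 219.1]), 0.2)]
side [ 0.9195 -0.652   1.0138] [-0.4065  0.439  -0.8013] 384.40884336554666 0.02608289701631135
cell [(array([339.1, 172. ]), 0.62)]
press_pad [(array([335.7, 151.7]), 0.77)]
guide_mouth [(array([347.3, 157.9]), 0.66)]
stand [(array([250.6, 277.2]), 0.96), (array([214.1, 246.6]), 0.52)]
probe [(array([267.8, 313.3]), 0.8), (array([249.3, 274.1]), 0.76), (array([250.9, 278.4]), 0.73)]
rod_tip [(array([268., 315.]), 0.92), (array([249.1, 277.6]), 0.69)]
loose_cover [(array([324.2, 226.7]), 0.56)]
beaker [(array([332.9, 141.3]), 0.77)]
bottle [(array([332., 262.]), 0.73)]
jar [(array([176.8, 314.5]), 0.57), (array([216.4, 248.8]), 0.27)]
petri [(array([216.6, 244.1]), 0.73)]
```

View pics/a_top.png

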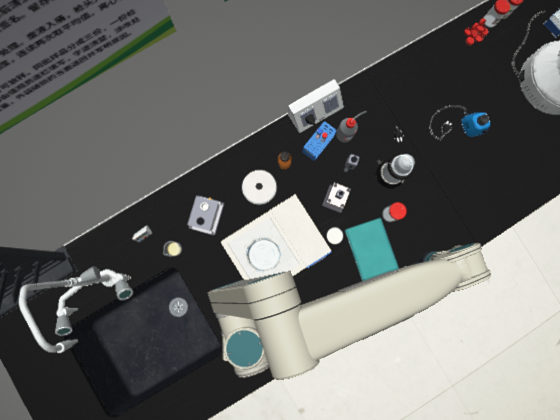

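View pics/a_side.png

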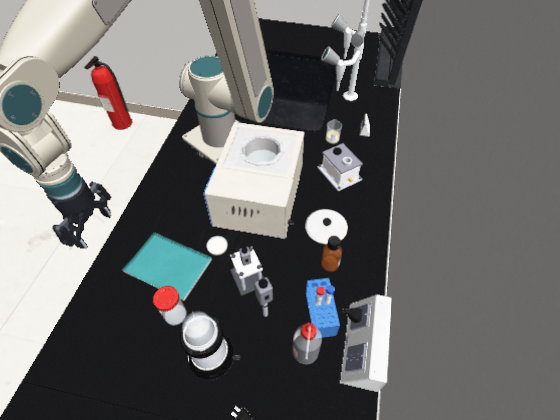

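```bash
python3 - <<'E'
import cv2,numpy as np
t=cv2.imread('pics/a_top.png');s=cv2.imread('pics/a_side.png')
a=cv2.resize(t[140:260,160:370],None,fx=3.8,fy=3.8,interpolation=cv2.INTER_CUBIC);cv2.imwrite('pics/b_top.png',a)
a=cv2.resize(s[110:350,160:400],None,fx=2.5,fy=2.5,interpolation=cv2.INTER_CUBIC);cv2.imwrite('pics/b_side.png',a)
E
```

```text
(no output)
```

View pics/b_top.png

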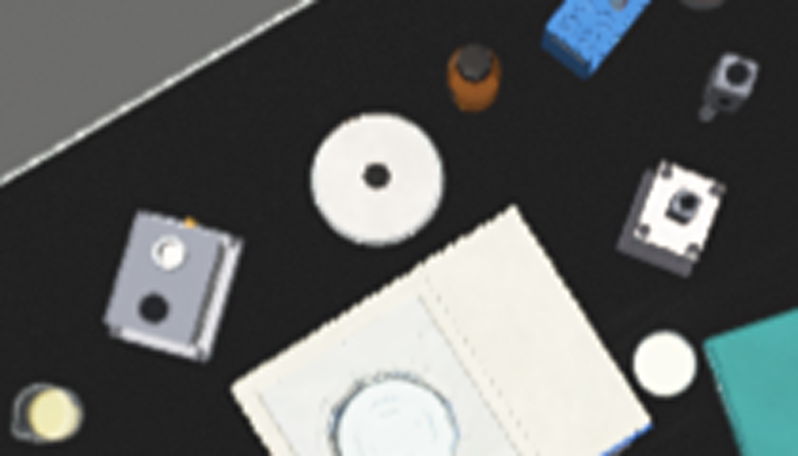

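View pics/b_side.png

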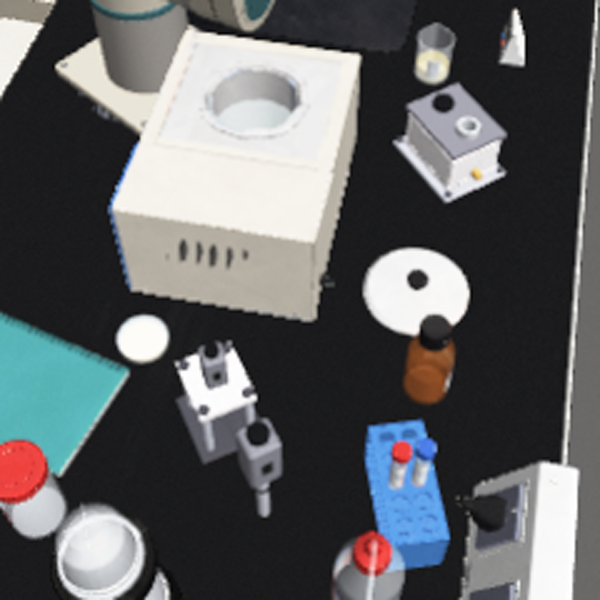

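```bash
python3 - <<'E'
from h import *
np.set_printoptions(precision=4,suppress=True)
T=camera('top');S=camera('side')
def P(n,a,b): print(n,*tri(T,a,S,b))
P('pad',[200.4,219.4],[335.7,151.7]);P('mouth',[203.4,203.3],[347.3,157.9])
# pad/mouth by heights
for n,a,b,z in [('pad',[200.4,219.4],[335.7,151.7],.09),('mouth',[203.4,203.3],[347.3,157.9],.092),('cell',[204.3,215.7],[339.1,172.],0),('stand',[339,198.8],[250.6,277.2],0),('petri',[331.9,232.2],[216.6,244.1],0),('cover',[255.2,182.5],[324.2,226.7],0),('beaker',[175.5,247.6],[332.9,141.3],0),('bottle',[282.9,160.2],[332,262],0),('tip',[0,0],[249.1,277.6],.015),('otherprobe',[346.4,167.5],[268,315],.0)]:
    print(n,onz(T,a,z),onz(S,b,z))
# button of probe in stand: crop coordinates
f=lambda x,y:[160+x/3.8,140+y/3.8]; g=lambda x,y:[160+x/2.5,110+y/2.5]
P('button in stand',f(684,203),g(213,348))
P('button other',f(738,72),g(258,432))
# white box corners
for n,b in [('A',(118,208)),('B',(316,240)),('C',(360,55)),('D',(190,32))]: print(n,onz(S,g(*b),.2))
P('box B',f(516,207),g(316,240)) ; P('box far',f(650,424),g(118,208))
P('box ctr hole',f(393,430),g(255,98))
import cv2
for n,c,x0,y0,x1,y1 in [('T',T,320,145,380,220),('S',S,220,230,290,330)]:
    cv2.imwrite(f'pics/c{n}.png',cv2.resize(c['color'][y0:y1,x0:x1],None,fx=6,fy=6,interpolation=cv2.INTER_CUBIC))
E
```

```text
pad [0.4216 0.1671 0.0871] 0.004848980849411909
mouth [0.4782 0.1525 0.1075] 0.005209114692185692
pad [0.4232 0.1683 0.09  ] [0.4216 0.1626 0.09  ]
mouth [0.4822 0.1569 0.092 ] [0.4689 0.1642 0.092 ]
cell [0.4456 0.1688 0.    ] [0.4446 0.1699 0.    ]
stand [ 0.5015 -0.3569  0.    ] [ 0.5083 -0.3336  0.    ]
petri [ 0.3716 -0.3245  0.    ] [ 0.3511 -0.3255  0.    ]
cover [ 0.5723 -0.0306  0.    ] [ 0.5538 -0.0494  0.    ]
beaker [0.3242 0.2805 0.    ] [0.3311 0.2785 0.    ]
bottle [ 0.6594 -0.1409  0.    ] [ 0.6513 -0.1332  0.    ]
tip [1.3992 1.0697 0.015 ] [ 0.5122 -0.3421  0.015 ]
otherprobe [ 0.6256 -0.391   0.    ] [ 0.6245 -0.3814  0.    ]
button in stand [ 0.5015 -0.3366  0.1531] 0.0043967104598367284
button other [ 0.6169 -0.3857  0.1921] 0.003971201666607426
A [ 0.3226 -0.299   0.2   ]
B [ 0.5101 -0.1848  0.2   ]
C [0.3556 0.0664 0.2   ]
D [ 0.1705 -0.0483  0.2   ]
box B [ 0.4979 -0.1768  0.1809] 0.007683281531272858
box far [ 0.2986 -0.2919  0.1728] 0.012255704499994545
box ctr hole [ 0.2956 -0.0622  0.1781] 0.0033815885543197256
```

View pics/cT.png

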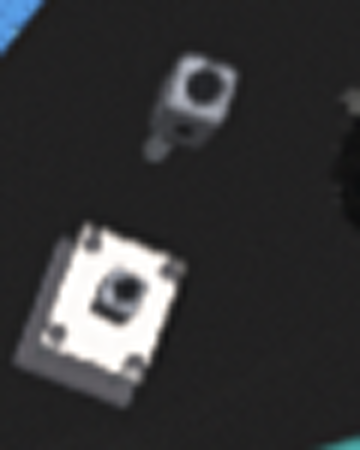

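View pics/cS.png

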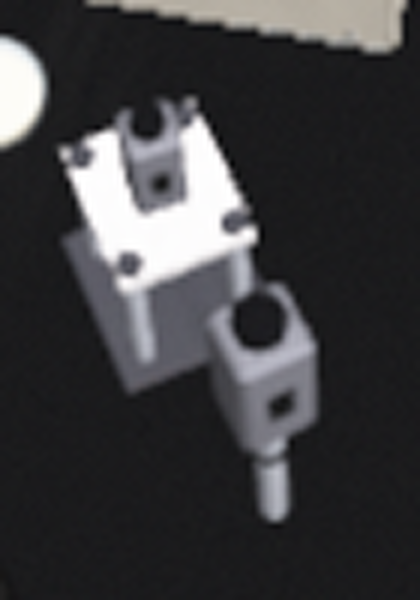

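```bash
python3 - <<'E'
from h import *
T=camera('top');S=camera('side')
import pickle
pickle.dump((T,S),open('ref.pkl','wb'))
for n,c,x0,y0,x1,y1 in [('T',T,180,188,232,240),('S',S,310,135,370,195)]:
    cv2.imwrite(f'pics/d{n}.png',cv2.resize(c['color'][y0:y1,x0:x1],None,fx=10,fy=10,interpolation=cv2.INTER_NEAREST))
E
```

```text
(no output)
```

View pics/dT.png

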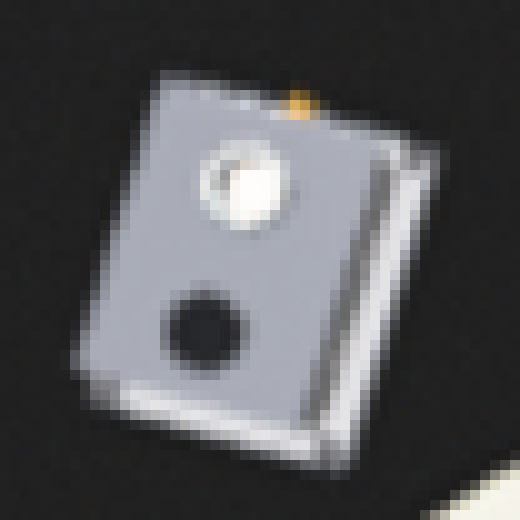

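View pics/dS.png

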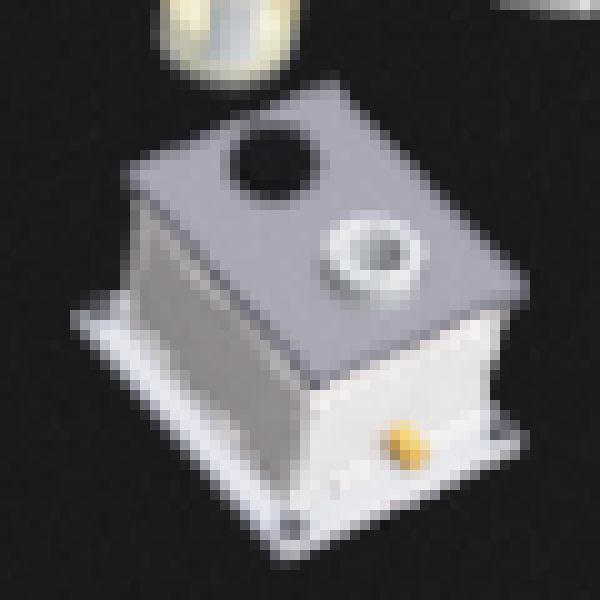

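```bash
cat > fit.py <<'E'
from h import *
from scipy.optimize import minimize
SS=6
def box(cx,cy,lx,ly,z0,z1,yaw=0):
    c,s=np.cos(yaw),np.sin(yaw)
    P=[(a*lx/2,b*ly/2) for a,b in[(-1,-1),(1,-1),(1,1),(-1,1)]]
    P=[(cx+c*x-s*y,cy+s*x+c*y) for x,y in P]; return ('prism',P,z0,z1)
def cyl(cx,cy,d,z0,z1):
    a=np.linspace(0,2*np.pi,24,endpoint=False)
    return ('cyl',[(cx+d/2*np.cos(t),cy+d/2*np.sin(t)) for t in a],z0,z1)
def faces(o,cam):
    k,P,z0,z1=o;n=len(P);C=cam
    B=[(x,y,z0) for x,y in P];U=[(x,y,z1) for x,y in P];out=[]
    if k=='prism':
        for i in range(n):
            j=(i+1)%n; out.append(('s%d'%i,[B[i],B[j],U[j],U[i]]))
    elif z1-z0>1e-6: out.append(('hull',B+U))
    out.append(('t',U)); return out
def render(cam,objs,pose,roi,sh):
    x,y,yaw=pose;c,s=np.cos(yaw),np.sin(yaw);x0,y0,x1,y1=roi
    L=np.zeros(((y1-y0)*SS,(x1-x0)*SS),np.uint8);k=1
    o=-np.array(cam['R']).T@np.array(cam['t'])
    for ob in objs:
        for nm,V in faces(ob,cam):
            W=np.array([(x+c*a-s*b,y+s*a+c*b,z) for a,b,z in V])
            px=np.array([proj(cam,w) for w in W])+sh
            q=((px-[x0,y0]+.5)*SS-.5)
            q8=np.round(q*16).astype(np.int32)
            if nm=='hull': q8=cv2.convexHull(q8)
            else:
                nrm=np.cross(W[1]-W[0],W[2]-W[1])
                if nm!='t' and nrm@(o-W[0])<=0: k+=1;continue
            cv2.fillPoly(L,[q8],k,shift=4); k+=1
    M=[cv2.resize((L==i).astype(np.float32),(x1-x0,y1-y0),interpolation=cv2.INTER_AREA).ravel() for i in range(k)]
    return L,np.array(M).T
def cost(cam,objs,pose,roi,sh,ret=False,mask=None):
    L,M=render(cam,objs,pose,roi,sh);M=M[:,M.sum(0)>1.5]
    x0,y0,x1,y1=roi;I=cam['color'][y0:y1,x0:x1].reshape(-1,3).astype(float)
    A=M.T@M+np.eye(M.shape[1])*.01;w=np.linalg.solve(A,M.T@I);E=I-M@w
    if ret: return (M@w).reshape(y1-y0,x1-x0,3)
    return np.minimum(np.abs(E),60).__pow__(2).mean()
def cellobjs(l):
    d=.008-l
    return [box(0,0,.130,.104,0,.008),box(0,0,.106,.08,.008,.066),box(.060,0,.014,.012,.022,.034),box(0,0,.1,.076,.066,.066+d+1e-4),box(0,0,.112,.086,.066+d,.074+d),
     cyl(-.03,0,.03,.074+d,.083+d),cyl(.026,0,.032,.074+d,.086+d),cyl(.026,0,.022,.086+d,.086+d)]
def standobjs(px,py,pyaw,dz=0):
    o=[box(0,0,.09,.08,0,.008)]
    o+=[box(0,0,.076,.064,.090,.095),box(px,py,.026,.026,.095+dz,.150+dz,pyaw),cyl(px,py,.017,.150+dz,.158+dz)]
    return o
E
python3 - <<'E'
from fit import *
import pickle
T,S=pickle.load(open('ref.pkl','rb'))
print(T['cx'],T['cy'],S['cx'],S['cy'])
RT=(178,186,234,238);RS=(312,140,368,196)
def f(v):
    p=(v[0],v[1],v[2]);l=v[3]; sT=v[4:6];sS=v[6:8];o=cellobjs(l)
    return cost(T,o,p,RT,sT)+cost(S,o,p,RS,sS)+3*(v[4:]**2).sum()+ (1e9*min(0,l)**2)
x0=np.array([.449,.163,-.2,.0015,0,0,0,0])
best=None
for yaw in[-.2,.0]:
  x0[2]=yaw
  st=np.array([.004,.004,.05,.002,.3,.3,.3,.3])
  sim=np.vstack([x0]+[x0+np.eye(8)[i]*st for i in range(8)])
  r=minimize(f,x0,method='Nelder-Mead',options=dict(initial_simplex=sim,maxiter=900,xatol=1e-5,fatol=1e-3))
  print(r.fun,np.round(r.x,4))
  if best is None or r.fun<best.fun: best=r
v=best.x;o=cellobjs(v[3])
for n,c,R,sh in [('T',T,RT,v[4:6]),('S',S,RS,v[6:8])]:
    a=cost(c,o,v[:3],R,sh,True);b=c['color'][R[1]:R[3],R[0]:R[2]]
    cv2.imwrite(f'pics/e{n}.png',cv2.resize(np.hstack([np.clip(a,0,255).astype(np.uint8),b]),None,fx=6,fy=6,interpolation=cv2.INTER_NEAREST))
np.save('cell.npy',v)
E
```

```text
281.5580785780386 206.1376367935485 284.0228051817828 211.94715837896032
351.30415691690234 [ 0.4473  0.1637 -0.2983  0.0018  0.2141  0.1506  0.3224 -0.0092]
349.72355268281035 [ 0.4469  0.1632 -0.2941  0.0029  0.177  -0.1011  0.6459 -0.3913]
```

View pics/eT.png

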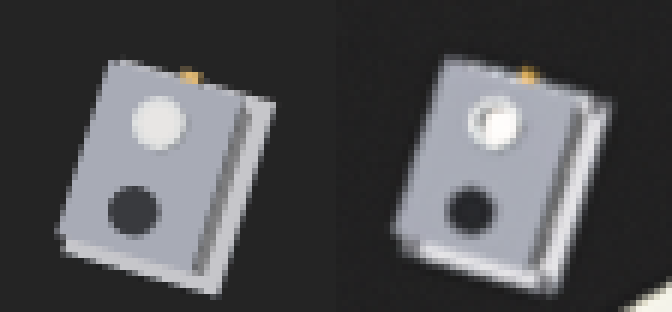

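View pics/eS.png

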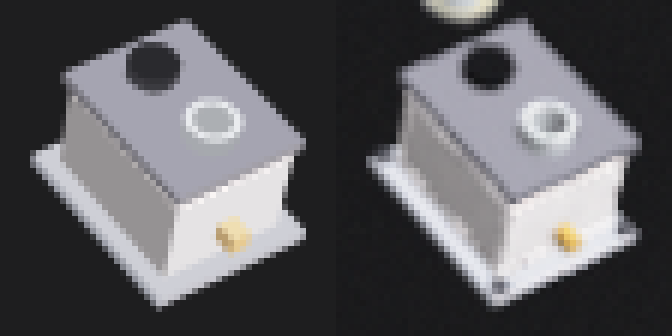

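```bash
python3 - <<'E'
from fit import *
import pickle
T,S=pickle.load(open('ref.pkl','rb'))
RT=(320,178,354,216);RS=(226,238,264,298)
def f(v):
    sT=v[6:8];sS=v[8:10];o=standobjs(v[3],v[4],v[5])
    return cost(T,o,v[:3],RT,sT)+cost(S,o,v[:3],RS,sS)+3*(v[6:]**2).sum()+ (v[3]**2+v[4]**2)*1e6
best=None
for yaw in[-.5,-.3,1.2]:
  x0=np.array([.504,-.338,yaw,0,0,0,0,0,0,0])
  st=np.array([.004,.004,.1,.001,.001,.15,.3,.3,.3,.3])
  sim=np.vstack([x0]+[x0+np.eye(10)[i]*st for i in range(10)])
  r=minimize(f,x0,method='Nelder-Mead',options=dict(initial_simplex=sim,maxiter=1200,xatol=1e-5,fatol=1e-3))
  print(r.fun,np.round(r.x,4))
  if best is None or r.fun<best.fun: best=r
v=best.x
for d in np.arange(-.4,.41,.1):
    w=v.copy();w[5]=d;print(round(d,2),round(f(w),1),end='; ')
o=standobjs(*v[3:6])
for n,c,R,sh in [('T',T,RT,v[6:8]),('S',S,RS,v[8:10])]:
    a=cost(c,o,v[:3],R,sh,True);b=c['color'][R[1]:R[3],R[0]:R[2]]
    cv2.imwrite(f'pics/f{n}.png',cv2.resize(np.hstack([np.clip(a,0,255).astype(np.uint8),b]),None,fx=8,fy=8,interpolation=cv2.INTER_NEAREST))
np.save('stand.npy',v)
c,s=np.cos(v[2]),np.sin(v[2]);print('probe',v[0]+c*v[3]-s*v[4],v[1]+s*v[3]+c*v[4],'yaw',v[2]+v[5])
E
```

```text
1016.6411731866157 [ 5.043e-01 -3.401e-01 -3.911e-01 -1.000e-04 -3.000e-04 -1.958e-01
  2.955e-01  1.406e-01  1.480e-01  1.200e-02]
1012.6664783538117 [ 5.039e-01 -3.398e-01 -3.879e-01 -1.000e-04 -1.000e-04 -1.947e-01
  4.021e-01  5.360e-02  2.538e-01  2.060e-01]
1926.7669512782616 [ 5.0370e-01 -3.3890e-01  1.3953e+00 -1.0000e-04  1.0000e-03 -4.9880e-01
  1.2520e-01  1.0180e-01  5.8900e-02  2.1150e-01]
-0.4 1043.8; -0.3 1017.0; -0.2 1017.3; -0.1 1038.5; -0.0 1069.0; 0.1 1099.8; 0.2 1131.8; 0.3 1148.6; 0.4 1165.7; probe 0.5037561961298854 -0.339852726464756 yaw -0.5825959584669524
```

View pics/fT.png

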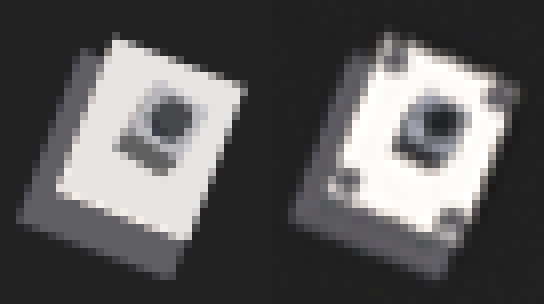

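View pics/fS.png

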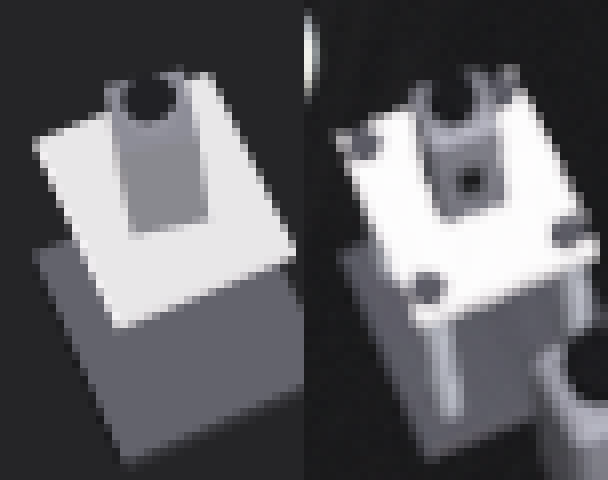

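```bash
python3 - <<'E'
from fit import *
import pickle
T,S=pickle.load(open('ref.pkl','rb'))
RT=(330,186,346,204);RS=(234,244,258,272)
v0=np.load('stand.npy')
def objs(v): # x,y,yaw, w,h, bd, bh
    return [box(0,0,.076,.064,.090,.095), box(v[0],v[1],v[3],v[3],.095,.095+v[4],v[2]),cyl(v[0],v[1],v[5],.095+v[4],.095+v[4]+v[6])]
def f(v):
    o=objs(v);return cost(T,o,v0[:3],RT,v0[6:8])+cost(S,o,v0[:3],RS,v0[8:10])+1e7*((v[5]-.65*v[3])**2+(v[6]-.15*v[4])**2)
for h,w in[(.055,.026),(.042,.022)]:
  x0=np.array([0,0,-.2,w,h,.017,.008]);st=[.002,.002,.1,.004,.01,.002,.002]
  sim=np.vstack([x0]+[x0+np.eye(7)[i]*st for i in range(7)])
  r=minimize(f,x0,method='Nelder-Mead',options=dict(initial_simplex=sim,maxiter=800,xatol=1e-5,fatol=1e-3));print(r.fun,np.round(r.x,4))
v=r.x;o=objs(v)
for n,c,R,sh in [('T',T,RT,v0[6:8]),('S',S,RS,v0[8:10])]:
    a=cost(c,o,v0[:3],R,sh,True);b=c['color'][R[1]:R[3],R[0]:R[2]]
    cv2.imwrite(f'pics/g{n}.png',cv2.resize(np.hstack([np.clip(a,0,255).astype(np.uint8),b]),None,fx=12,fy=12,interpolation=cv2.INTER_NEAREST))
# the other one
RT=(341,150,364,176);RS=(250,272,276,322)
def ob2(v): #x,y,yaw,w,h,zt(bottom of head),bh
    return [cyl(v[7],v[8],.012,v[9],v[5]),box(0,0,v[3],v[3],v[5],v[5]+v[4]),cyl(0,0,.65*v[3],v[5]+v[4],v[5]+v[4]+v[6])]
def f2(v):
    o=ob2(v);p=(v[0],v[1],v[2]);return cost(T,o,p,RT,v0[6:8])+cost(S,o,p,RS,v0[8:10])
x0=np.array([.617,-.386,-.5,.034,.07,.1,.01,0,0,0.]);st=[.005,.005,.2,.004,.01,.01,.002,.002,.002,.01]
sim=np.vstack([x0]+[x0+np.eye(10)[i]*st for i in range(10)])
r=minimize(f2,x0,method='Nelder-Mead',options=dict(initial_simplex=sim,maxiter=2000,xatol=1e-5,fatol=1e-3));print('other',r.fun,np.round(r.x,4))
E
```

```text
897.7277656380767 [-0.0011  0.0001 -0.0746  0.0227  0.0522  0.0154  0.0085]
882.9329001879622 [-0.0014  0.     -0.1174  0.0228  0.0524  0.0153  0.008 ]
other 684.5642778226494 [ 0.6161 -0.3845 -0.3476  0.0326  0.0717  0.1121  0.01   -0.001   0.0009
 -0.0046]
```

View pics/gS.png

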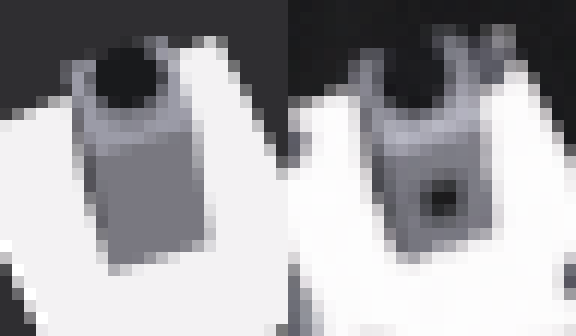

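View pics/gT.png

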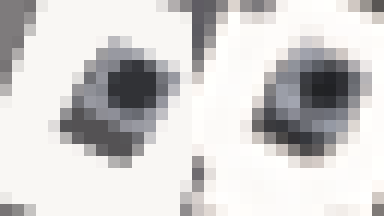

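```bash
cat > go.py <<'E'
from h import *
import sys
def go(x,y,z,head=None):
    np.set_printoptions(precision=4,suppress=True)
    p,r,s=tcp();M=r.as_matrix()
    if head is None: head=np.arctan2(M[1,2],M[0,2])
    zt=np.array([np.cos(head),np.sin(head),0]);yt=np.array([0,0,-1.]);xt=np.cross(yt,zt)
    v=(r.inv()*Ro.from_matrix(np.stack([xt,yt,zt],1))).as_rotvec()
    print('t',s['time'],'p',p,'head',np.arctan2(M[1,2],M[0,2]),'tilt',M[2,[0,2]],'F',np.array(s['contact_force']),'w',s['gripper_width'])
    print('j',np.array(s['joint_positions']))
    print('TURN',v,'SHIFT mm',M.T@(np.array([x,y,z])-p)*1000)
if __name__=='__main__': go(*map(float,sys.argv[1:]))
E
python3 - <<'E'
import numpy as np
v=np.load('cell.npy');c,s=np.cos(v[2]),np.sin(v[2])
print('pad',v[0]-.03*c,v[1]-.03*s,'mouth',v[0]+.026*c,v[1]+.026*s)
E
python3 go.py .35 -.40 .35; python3 go.py .418 .172 .35
```

```text
pad 0.4182139479120195 0.17185148144220475 mouth 0.4718088334909084 0.1556160806222125
t 1.4 p [ 0.2484 -0.5735  0.2313] head -1.1620318364854485 tilt [-0. -0.] F [-0.4523  0.9767  0.3075] w 0.08542485386046564
j [-1.2654  0.2764 -0.0264  1.268   0.      1.4674]
TURN [ 0. -0. -0.] SHIFT mm [-162.1683 -118.69   -118.8302]
t 1.4 p [ 0.2484 -0.5735  0.2313] head -1.1620318364854485 tilt [-0. -0.] F [-0.4523  0.9767  0.3075] w 0.08542485386046564
j [-1.2654  0.2764 -0.0264  1.268   0.      1.4674]
TURN [ 0. -0. -0.] SHIFT mm [-451.9222 -118.6721 -616.6762]
```

Request:
drive_tool(motion=[[[0, 0, 0], [-162, -119, -119], 0], [[0, 0, 0], [-162, -119, -119], 0], [[0, 0, 0], [-162, -119, -119], 0], [[0, 0, 0], [-162, -119, -119], 0], [[0, 0, 0], [-162, -119, -119], 0]])

```text
time: 1.82
tcp_pos: [0.3392, -0.4172, 0.3385]
tcp_rot: [-0.143, 0.143, -0.692, 0.692]
contact_force: [1.5, -0.3, 0.3]
gripper_width: 0.0256
```

```bash
python3 go.py .42 -.12 .35;  python3 go.py .418 .172 .25
```

```text
t 1.8167 p [ 0.3392 -0.4172  0.3385] head -1.1626599758273732 tilt [-0.0002  0.0002] F [ 1.5436 -0.29    0.3064] w 0.02564876574467174
j [-1.0084  0.0831 -0.0364  1.451   0.0001  1.725 ]
TURN [-0.0002  0.     -0.0002] SHIFT mm [-192.0829  -11.5443 -240.7305]
t 1.8167 p [ 0.3392 -0.4172  0.3385] head -1.1626599758273732 tilt [-0.0002  0.0002] F [ 1.5436 -0.29    0.3064] w 0.02564876574467174
j [-1.0084  0.0831 -0.0364  1.451   0.0001  1.725 ]
TURN [-0.0002  0.     -0.0002] SHIFT mm [-306.124    88.4255 -509.5589]
```

Request:
drive_tool(motion=[[[0, -0.12, 0], [-38, -10, -48], 0], [[0, -0.24, 0], [-76, -11, -96], 0], [[0, -0.36, 0], [-115, -11, -144], 0], [[0, -0.48, 0], [-154, -11, -192], 0], [[0, -0.6, 0], [-192, -11, -240], 0]])

```text
time: 2.23
tcp_pos: [0.3936, -0.2166, 0.3493]
tcp_rot: [-0.343, 0.343, -0.618, 0.619]
contact_force: [1.4, 0.4, 0.5]
gripper_width: 0.0001
```

```bash
python3 go.py .418 .172 .25 -.5
```

```text
t 2.2333 p [ 0.3936 -0.2166  0.3493] head -0.5573486877234207 tilt [-0.0001  0.0015] F [1.4363 0.3929 0.5215] w 0.00011439747036324817
j [-0.6472 -0.0823 -0.1798  1.4718  0.0002  1.4809]
TURN [-0.0015 -0.0573 -0.0001] SHIFT mm [-342.6576   99.0202 -185.0003]
```

Request:
drive_tool(motion=[[[0, 0, 0], [-171, 0, -92], 0], [[0, 0, 0], [-171, 0, -92], 0], [[0, 0, 0], [-171, 0, -92], 0], [[0, 0, 0], [-171, 0, -92], 0], [[0, 0, 0], [-171, 0, -92], 0]])

```text
time: 2.65
tcp_pos: [0.4054, -0.0199, 0.3495]
tcp_rot: [-0.344, 0.343, -0.618, 0.618]
contact_force: [0.5, -0.2, 0.6]
gripper_width: -0.0
```

```bash
python3 go.py .418 .172 .25 -.5
```

```text
t 2.65 p [ 0.4054 -0.0199  0.3495] head -0.5557650660889134 tilt [-0.0012  0.002 ] F [ 0.544  -0.206   0.6193] w -3.0200521780299003e-05
j [-0.209  -0.1643 -0.25    1.4828  0.0005  1.9176]
TURN [-0.002  -0.0558 -0.0012] SHIFT mm [-169.563    99.5515  -90.7119]
```

Request:
drive_tool(motion=[[[0, 0, 0], [-170, 0, -91], 0], [[0, 0, 0], [-170, 0, -91], 0], [[0, 0, 0], [-170, 0, -91], 0], [[0, 0, 0], [-170, 0, -91], 0], [[0, 0, 0], [-170, 50, -91], 0]])

```text
time: 3.07
tcp_pos: [0.4216, 0.1693, 0.3201]
tcp_rot: [-0.351, 0.339, -0.616, 0.619]
contact_force: [2.8, 0.6, -0.0]
gripper_width: 0.0002
```

```bash
python3 go.py .418 .172 .15 -.55
```

```text
t 3.0667 p [0.4216 0.1693 0.3201] head -0.5523186774166 tilt [-0.0131  0.0117] F [ 2.8496  0.6228 -0.0396] w 0.00015021359901346118
j [ 0.2389 -0.0792 -0.237   1.3955  0.0009  2.3619]
TURN [-0.0117 -0.0022 -0.013 ] SHIFT mm [  1.8271 169.9919  -6.4641]
```

Request:
drive_tool(motion=[[[-0.012, 0, -0.013], [2, 100, -6], 0], [[-0.012, 0, -0.013], [2, 190, -6], 0], [[-0.012, 0, -0.013], [2, 190, -6], 0], [[-0.012, 0, -0.013], [2, 190, -6], 0], [[-0.012, 0, -0.013], [2, 190, -6], 0]])

```text
time: 3.48
tcp_pos: [0.4143, 0.1709, 0.1247]
tcp_rot: [0.342, -0.348, 0.618, -0.616]
contact_force: [-0.1, -0.1, 0.9]
gripper_width: 0.0
```

```bash
python3 go.py .418 .172 .1 -.55; python3 - <<'E'
from h import *
p,_,_=tcp()
for n in('top','side'):
    c=camera(n);print(n,proj(c,p)); R=(170,180,240,250) if n=='top' else (300,100,380,200)
    cv2.imwrite(f'pics/i{n}.png',cv2.resize(c['color'][R[1]:R[3],R[0]:R[2]],None,fx=6,fy=6,interpolation=cv2.INTER_CUBIC))
E
```

```text
t 3.4833 p [0.4143 0.1709 0.1247] head -0.5517312870771727 tilt [ 0.0059 -0.0062] F [-0.076  -0.1204  0.8961] w 4.1061923087408816e-05
j [ 0.2467  0.0556 -0.5301  0.9935  0.0003  2.3692]
TURN [ 0.0062 -0.0017  0.0059] SHIFT mm [-2.9818 24.6986  2.7276]
top [197.97134434 221.00750615]
side [336.7420998  141.78530574]
```

View pics/iside.png

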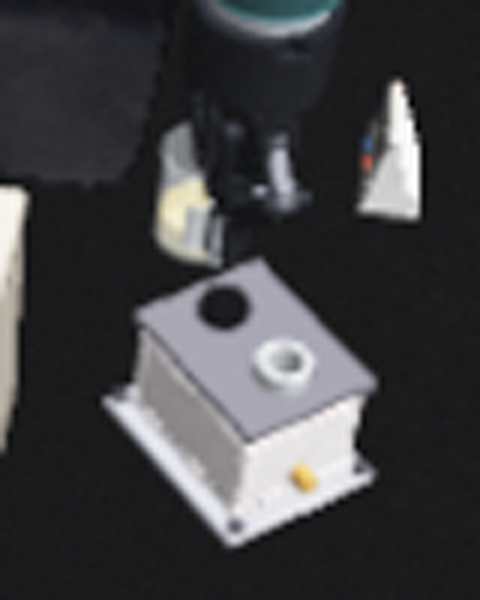

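View pics/itop.png

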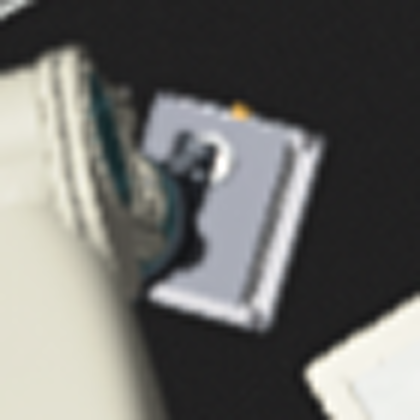

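Request:
drive_tool(motion=[[[0.006, 0, 0.006], [-3, 15, 3], 0], [[0.006, 0, 0.006], [-3, 30, 3], 0], [[0.006, 0, 0.006], [-3, 33, 3], 0], [[0.006, 0, 0.006], [-3, 33, 3], 0], [[0.006, 0, 0.006], [-3, 33, 3], 0]])

```text
time: 4.0
tcp_pos: [0.4198, 0.172, 0.0948]
tcp_rot: [-0.345, 0.344, -0.617, 0.617]
contact_force: [-0.1, -0.4, 0.5]
gripper_width: 0.0002
```

```bash
python3 go.py .418 .172 .083 -.55
```

```text
t 4.0 p [0.4198 0.172  0.0948] head -0.5520599503012346 tilt [-0.0015  0.0012] F [-0.0676 -0.3704  0.4569] w 0.0001638640531883043
j [ 0.2462  0.0933 -0.5623  0.9133  0.0001  2.369 ]
TURN [-0.0012 -0.0021 -0.0015] SHIFT mm [ 1.0162 11.7745 -1.5683]
```

Request:
drive_tool(motion=[[[0, 0, 0], [1, 4, -1], 0], [[0, 0, 0], [1, 6, -1], 0], [[0, 0, 0], [1, 8, -1], 0], [[0, 0, 0], [1, 10, -1], 0], [[0, 0, 0], [1, 10, -1], 0]])

```text
time: 4.42
tcp_pos: [0.4199, 0.172, 0.086]
tcp_rot: [-0.346, 0.343, -0.617, 0.618]
contact_force: [0.2, 0.6, 3.1]
gripper_width: 0.0002
```

```bash
python3 go.py .418 .172 .083 -.55
```

```text
t 4.4167 p [0.4199 0.172  0.086 ] head -0.5520509796112608 tilt [-0.0035  0.0033] F [0.1863 0.594  3.1026] w 0.00016362473329007711
j [ 0.2462  0.1024 -0.5741  0.8895  0.0001  2.369 ]
TURN [-0.0033 -0.002  -0.0035] SHIFT mm [ 1.018   3.026  -1.5621]
```

Request:
drive_tool(motion=[[[0, 0, 0], [0, 2, 0], 0], [[0, 0, 0], [0, 3, 0], 0], [[0, 0, 0], [0, 4, 0], 0], [[0, 0, 0], [0, 4, 0], 0], [[0, 0, 0], [0, 4, 0], 0]])

```text
time: 4.83
tcp_pos: [0.4199, 0.172, 0.083]
tcp_rot: [-0.346, 0.343, -0.617, 0.618]
contact_force: [-2.1, -0.3, 6.3]
gripper_width: 0.0003
```

Request:
drive_tool(motion=[[[0, 0, 0], [0, 1, 0], 0], [[0, 0, 0], [0, 2, 0], 0], [[0, 0, 0], [0, 3, 0], 0], [[0, 0, 0], [0, 3, 0], 0], [[0, 0, 0], [0, 3, 0], 0]])

```text
time: 5.25
tcp_pos: [0.42, 0.1721, 0.0828]
tcp_rot: [-0.347, 0.343, -0.617, 0.618]
contact_force: [-8.0, -2.7, 20.5]
gripper_width: -0.0001
```

Request:
drive_tool(motion=[[[0, 0, 0], [0, 3, 0], 0], [[0, 0, 0], [0, 4, 0], 0], [[0, 0, 0], [0, 4, 0], 0], [[0, 0, 0], [0, 4, 0], 0]])

```text
time: 5.58
tcp_pos: [0.42, 0.1721, 0.0827]
tcp_rot: [-0.347, 0.343, -0.617, 0.618]
contact_force: [-10.7, -3.1, 28.7]
gripper_width: 0.0002
```

Request:
drive_tool(motion=[[[0, 0, 0], [0, -40, 0], 0], [[0, 0, 0], [0, -80, 0], 0], [[0, 0, 0], [0, -120, 0], 0], [[0, 0, 0], [0, -160, 0], 0], [[0, 0, 0], [0, -190, 0], 0]])

```text
time: 6.0
tcp_pos: [0.42, 0.1722, 0.2768]
tcp_rot: [-0.348, 0.342, -0.616, 0.618]
contact_force: [0.7, 0.8, -0.0]
gripper_width: -0.0001
```

```bash
python3 go.py .504 -.34 .3 -.54;python3 go.py .43 .0 .35 -.54; python3 go.py .45 -.15 .35 -.54
```

```text
t 6.0 p [0.42   0.1722 0.2768] head -0.5515886188174892 tilt [-0.0065  0.0071] F [ 0.7268  0.826  -0.0077] w -0.0001463347707040682
j [ 0.2469 -0.0602 -0.309   1.3123 -0.0005  2.3693]
TURN [-0.0071 -0.0116 -0.0065] SHIFT mm [392.0626 -23.3338 340.1592]
t 6.0 p [0.42   0.1722 0.2768] head -0.5515886188174892 tilt [-0.0065  0.0071] F [ 0.7268  0.826  -0.0077] w -0.0001463347707040682
j [ 0.2469 -0.0602 -0.309   1.3123 -0.0005  2.3693]
TURN [-0.0071 -0.0116 -0.0065] SHIFT mm [140.9341 -73.4108  99.3216]
t 6.0 p [0.42   0.1722 0.2768] head -0.5515886188174892 tilt [-0.0065  0.0071] F [ 0.7268  0.826  -0.0077] w -0.0001463347707040682
j [ 0.2469 -0.0602 -0.309   1.3123 -0.0005  2.3693]
TURN [-0.0071 -0.0116 -0.0065] SHIFT mm [258.2091 -73.4956 194.9592]
```

Request:
drive_tool(motion=[[[0, 0, 0], [33, -30, 27], 50], [[0, 0, 0], [66, -60, 52], 50], [[0, 0, 0], [99, -70, 78], 50], [[0, 0, 0], [132, -70, 103], 50], [[0, 0, 0], [165, -70, 128], 50]])

```text
time: 6.42
tcp_pos: [0.4406, -0.0163, 0.3483]
tcp_rot: [-0.35, 0.341, -0.615, 0.619]
contact_force: [0.7, -0.4, -0.6]
gripper_width: 0.0499
```

```bash
python3 go.py .504 -.34 .3 -.54
```

```text
t 6.4167 p [ 0.4406 -0.0163  0.3483] head -0.5503217352322437 tilt [-0.0084  0.0118] F [ 0.6635 -0.3633 -0.5903] w 0.04988500833332924
j [-0.1863 -0.1071 -0.204   1.4599  0.0037  1.9348]
TURN [-0.0118 -0.0103 -0.0084] SHIFT mm [243.1852  48.901  222.6929]
```

Request:
drive_tool(motion=[[[0, 0, 0], [31, 0, 27], 50], [[0, 0, 0], [62, 0, 56], 50], [[0, 0, 0], [93, 0, 85], 50], [[0, 0, 0], [124, 0, 113], 50], [[0, 0, 0], [155, 0, 142], 50]])

```text
time: 6.83
tcp_pos: [0.4797, -0.2212, 0.349]
tcp_rot: [-0.35, 0.34, -0.615, 0.62]
contact_force: [0.4, 0.2, 0.2]
gripper_width: 0.0497
```

```bash
python3 go.py .504 -.34 .22 -.54
```

```text
t 6.8333 p [ 0.4797 -0.2212  0.349 ] head -0.5508847692048682 tilt [-0.0086  0.0126] F [0.4107 0.2449 0.2017] w 0.04972513541363304
j [-0.5594  0.0548 -0.0454  1.4581  0.0087  1.5623]
TURN [-0.0126 -0.0108 -0.0085] SHIFT mm [ 89.5938 129.3015  81.2967]
```

Request:
drive_tool(motion=[[[-0.012, -0.01, -0.008], [45, 30, 40], 50], [[-0.012, -0.01, -0.008], [85, 70, 77], 50], [[-0.012, -0.01, -0.008], [90, 110, 81], 50], [[-0.012, -0.01, -0.008], [90, 130, 81], 50], [[-0.012, -0.01, -0.008], [90, 130, 81], 50]])

```text
time: 7.25
tcp_pos: [0.5019, -0.3415, 0.2142]
tcp_rot: [0.347, -0.348, 0.617, -0.614]
contact_force: [-0.5, 0.2, -0.6]
gripper_width: 0.0497
```

```bash
python3 - <<'E'
from h import *
p,_,_=tcp()
import pickle
T=camera('top');S=camera('side');pickle.dump((T,S),open('pre.pkl','wb'))
for n,c in(('top',T),('side',S)):
    print(n,proj(c,p)); R=(310,165,370,225) if n=='top' else (200,200,290,300)
    cv2.imwrite(f'pics/j{n}.png',cv2.resize(c['color'][R[1]:R[3],R[0]:R[2]],None,fx=6,fy=6,interpolation=cv2.INTER_CUBIC))
R=(312,140,368,196)
cv2.imwrite(f'pics/jcell.png',cv2.resize(S['color'][R[1]:R[3],R[0]:R[2]],None,fx=8,fy=8,interpolation=cv2.INTER_CUBIC))
E
python3 go.py .5035 -.34 .12 -.54
```

```text
top [343.52590266 190.24147694]
side [241.17647771 237.81076205]
t 7.35 p [ 0.501  -0.3397  0.2142] head -0.5427889640385365 tilt [-0.0018 -0.0084] F [-0.1615  0.7477  0.7152] w 0.05003898173362342
j [-0.7027  0.2568 -0.0886  1.234   0.0004  1.4109]
TURN [ 0.0084 -0.0028 -0.0018] SHIFT mm [-0.8163 94.1781  3.1014]
```

View pics/jside.png

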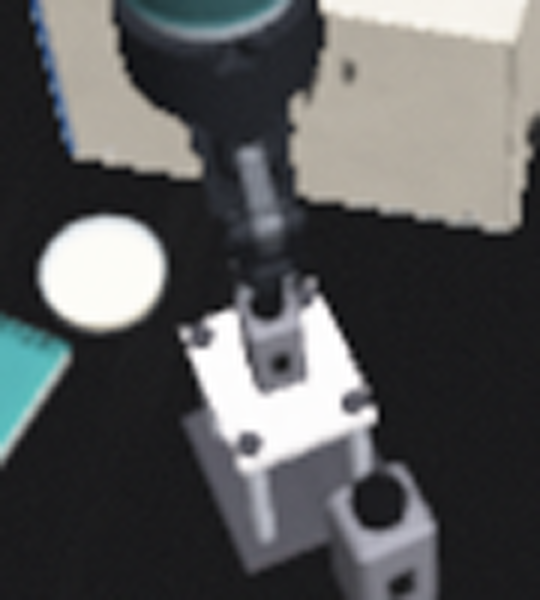

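View pics/jtop.png

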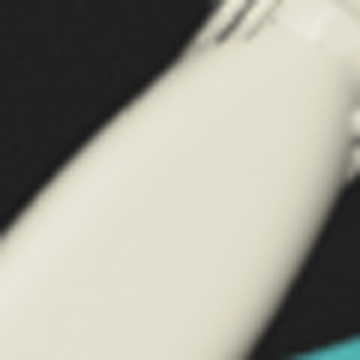

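View pics/jcell.png

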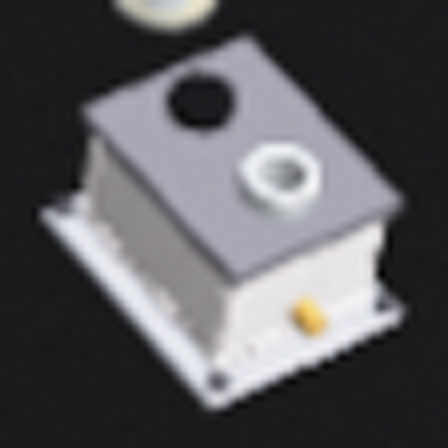

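Request:
drive_tool(motion=[[[0.008, 0, -0.002], [-1, 40, 3], 50], [[0.008, 0, -0.002], [-1, 70, 3], 50], [[0.008, 0, -0.002], [-1, 90, 3], 50], [[0.008, 0, -0.002], [-1, 90, 3], 50], [[0.008, 0, -0.002], [-1, 90, 3], 50]])

```text
time: 7.77
tcp_pos: [0.5037, -0.3391, 0.1252]
tcp_rot: [0.348, -0.348, 0.616, -0.615]
contact_force: [-0.0, -1.4, 1.0]
gripper_width: 0.0496
```

```bash
python3 go.py .504 -.340 .108 -.54;python3 - <<'E'
from h import *
p,_,_=tcp()
S=camera('side');c=S
print(proj(c,p)); R=(200,200,290,300)
cv2.imwrite(f'pics/k.png',cv2.resize(c['color'][R[1]:R[3],R[0]:R[2]],None,fx=6,fy=6,interpolation=cv2.INTER_CUBIC))
E
```

```text
t 7.7667 p [ 0.5037 -0.3391  0.1252] head -0.5420815915928475 tilt [-0.     -0.0007] F [-0.0202 -1.4088  0.9774] w 0.04958755289355884
j [-0.699   0.319  -0.2026  1.0499 -0.0001  1.4139]
TURN [ 0.0007 -0.0021 -0.    ] SHIFT mm [ 0.5658 17.1513  0.7258]
[245.00423611 255.83363888]
```

View pics/k.png

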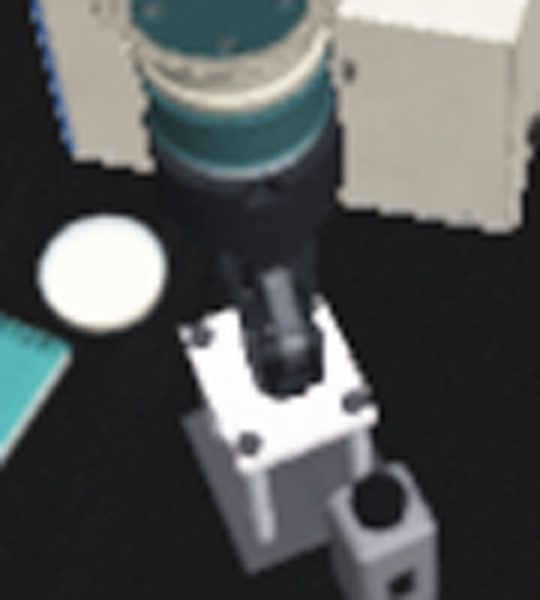

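Request:
drive_tool(motion=[[[0, 0, 0], [0, 8, 0], 50], [[0, 0, 0], [0, 16, 0], 50], [[0, 0, 0], [0, 17, 0], 50], [[0, 0, 0], [0, 17, 0], 50]])

```text
time: 8.15
tcp_pos: [0.5048, -0.3401, 0.1098]
tcp_rot: [-0.348, 0.348, -0.615, 0.616]
contact_force: [0.3, -1.0, -0.8]
gripper_width: 0.05
```

Request:
drive_tool(motion=[[[0, 0, 0], [0, 0, 0], 15], [[0, 0, 0], [0, 0, 0], 15], [[0, 0, 0], [0, 0, 0], 15], [[0, 0, 0], [0, 0, 0], 15], [[0, 0, 0], [0, 0, 0], 15]], squeeze=40)

```text
time: 8.57
tcp_pos: [0.505, -0.3403, 0.1101]
tcp_rot: [-0.348, 0.348, -0.615, 0.617]
contact_force: [-1.0, 1.7, 1.6]
gripper_width: 0.0255
```

```bash
python3 go.py .504 -.340 .108 -.54
```

```text
t 8.5667 p [ 0.505  -0.3403  0.1101] head -0.5420858493944973 tilt [0.0006 0.0031] F [-1.0424  1.7363  1.6167] w 0.025454895212748373
j [-0.699   0.3329 -0.2182  1.0166 -0.0001  1.4139]
TURN [-0.0031 -0.0021  0.0006] SHIFT mm [ 0.264   2.091  -0.9557]
```

Request:
drive_tool(motion=[[[-0.003, 0, 0], [0, -15, 0], 15], [[-0.003, 0, 0], [0, -35, 0], 15], [[-0.003, 0, 0], [0, -60, 0], 15], [[-0.003, 0, 0], [0, -85, 0], 15], [[-0.003, 0, 0], [0, -110, 0], 15]])

```text
time: 8.98
tcp_pos: [0.5042, -0.3397, 0.2205]
tcp_rot: [0.347, -0.348, 0.616, -0.615]
contact_force: [0.6, -1.1, -1.4]
gripper_width: 0.0254
```

Request:
drive_tool(motion=[[[0, 0, 0], [0, -30, 0], 15], [[0, 0, 0], [0, -60, 0], 15], [[0, 0, 0], [0, -90, 0], 15], [[0, 0, 0], [0, -120, 0], 15], [[0, 0, 0], [0, -120, 0], 15]])

```text
time: 9.4
tcp_pos: [0.5067, -0.3416, 0.3479]
tcp_rot: [-0.349, 0.347, -0.612, 0.619]
contact_force: [-0.1, -1.2, 0.4]
gripper_width: 0.0255
```

```bash
python3 go.py .47 -.20 .335 -.54;python3 - <<'E'
from h import *
p,_,_=tcp()
S=camera('side');c=S
for d in (0,.0951): print(proj(c,p-[0,0,d])) 
R=(200,180,290,280)
cv2.imwrite(f'pics/l.png',cv2.resize(c['color'][R[1]:R[3],R[0]:R[2]],None,fx=6,fy=6,interpolation=cv2.INTER_CUBIC))
E
```

```text
t 9.4 p [ 0.5067 -0.3416  0.3479] head -0.5421036228106922 tilt [0.0022 0.0103] F [-0.0792 -1.2058  0.3739] w 0.02550799417709597
j [-0.6987  0.2093  0.1296  1.4805 -0.0006  1.4142]
TURN [-0.0103 -0.0021  0.0022] SHIFT mm [-102.4047   11.5537 -104.5889]
[237.71155152 205.91702125]
[241.23687999 230.22312452]
```

View pics/l.png

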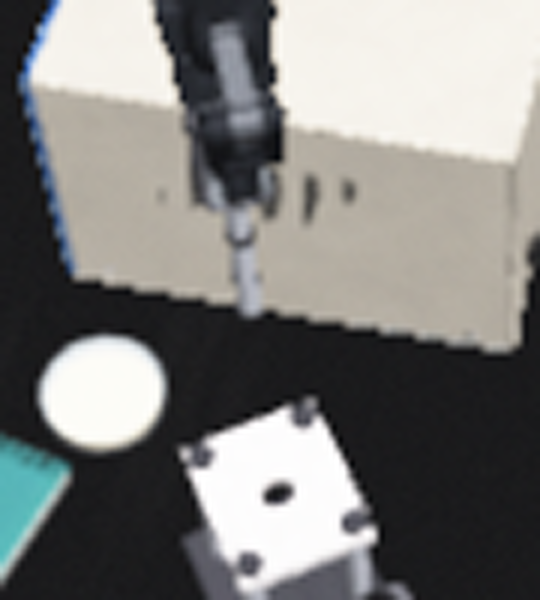

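Request:
drive_tool(motion=[[[-0.01, 0, 0], [-25, 0, -25], 15], [[-0.01, 0, 0], [-50, 0, -50], 15], [[-0.01, 0, 0], [-75, 0, -75], 15], [[-0.01, 0, 0], [-102, 0, -100], 15], [[-0.01, 0, 0], [-128, 0, -120], 15]])

```text
time: 9.87
tcp_pos: [0.4673, -0.1674, 0.3418]
tcp_rot: [0.346, -0.349, 0.618, -0.614]
contact_force: [0.4, 0.3, -0.8]
gripper_width: 0.0257
```

```bash
python3 go.py .45 -.02 .345 -.54
```

```text
t 9.8667 p [ 0.4673 -0.1674  0.3418] head -0.5428177834473261 tilt [ 0.0017 -0.0071] F [ 0.386   0.2777 -0.7982] w 0.02573490745772398
j [-0.4736  0.0122 -0.1044  1.4615 -0.0012  1.64  ]
TURN [ 0.0071 -0.0028  0.0017] SHIFT mm [-117.2607   -2.7405  -90.9565]
```

Request:
drive_tool(motion=[[[0.007, 0, 0.002], [-28, -2, -22], 15], [[0.007, 0, 0.002], [-56, -2, -44], 15], [[0.007, 0, 0.002], [-84, -2, -66], 15], [[0.007, 0, 0.002], [-112, -2, -88], 15], [[0.007, 0, 0.002], [-142, -2, -105], 15]])

```text
time: 10.28
tcp_pos: [0.4487, 0.0102, 0.3427]
tcp_rot: [0.347, -0.348, 0.617, -0.615]
contact_force: [0.3, -0.5, -1.3]
gripper_width: 0.0256
```

```bash
python3 go.py .472 .156 .345 -.54
```

```text
t 10.2833 p [0.4487 0.0102 0.3427] head -0.5432161806710856 tilt [ 0.0009 -0.0029] F [ 0.272  -0.4807 -1.2773] w 0.025649041351692686
j [-0.1217 -0.0791 -0.1904  1.4625  0.0003  1.9923]
TURN [ 0.0029 -0.0032  0.0009] SHIFT mm [-136.8883   -2.2894  -55.3971]
```

Request:
drive_tool(motion=[[[0, 0, 0], [-30, 0, -12], 15], [[0, 0, 0], [-60, 0, -24], 15], [[0, 0, 0], [-90, 0, -36], 15], [[0, 0, 0], [-115, 0, -47], 15], [[0, 0, 0], [-137, 0, -55], 15]])

```text
time: 10.7
tcp_pos: [0.4712, 0.1578, 0.3408]
tcp_rot: [0.346, -0.35, 0.617, -0.614]
contact_force: [1.3, -0.3, -1.0]
gripper_width: 0.0251
```

Request:
drive_tool(motion=[[[0, 0, 0], [0, 20, 0], 15], [[0, 0, 0], [0, 50, 0], 15], [[0, 0, 0], [0, 80, 0], 15], [[0, 0, 0], [0, 90, 0], 15], [[0, 0, 0], [0, 90, 0], 15]])

```text
time: 11.12
tcp_pos: [0.4672, 0.1572, 0.2462]
tcp_rot: [0.343, -0.353, 0.618, -0.613]
contact_force: [-0.3, -0.2, -0.7]
gripper_width: 0.0251
```

```bash
python3 go.py .472 .156 .215 -.54;python3 - <<'E'
from h import *
p,_,_=tcp()
import pickle
T=camera('top');S=camera('side');pickle.dump((T,S),open('m.pkl','wb'))
for n,c in(('top',T),('side',S)):
    for d in (0,.0951): print(n,proj(c,p-[0,0,d])) 
    R=(170,180,240,250) if n=='top' else (310,100,380,200)
    cv2.imwrite(f'pics/m{n}.png',cv2.resize(c['color'][R[1]:R[3],R[0]:R[2]],None,fx=6,fy=6,interpolation=cv2.INTER_CUBIC))
E
```

```text
t 11.1167 p [0.4672 0.1572 0.2462] head -0.5417422302558946 tilt [ 0.0091 -0.0124] F [-0.34   -0.1833 -0.6756] w 0.025098065328002503
j [ 0.1924  0.044  -0.2703  1.2717  0.0016  2.3049]
TURN [ 0.0124 -0.0017  0.0091] SHIFT mm [-1.7409 31.1307  5.1197]
top [195.53900724 201.94522718]
top [200.51983325 205.41059341]
side [352.75660737 122.41170248]
side [348.17711696 145.70158052]
```

View pics/mside.png

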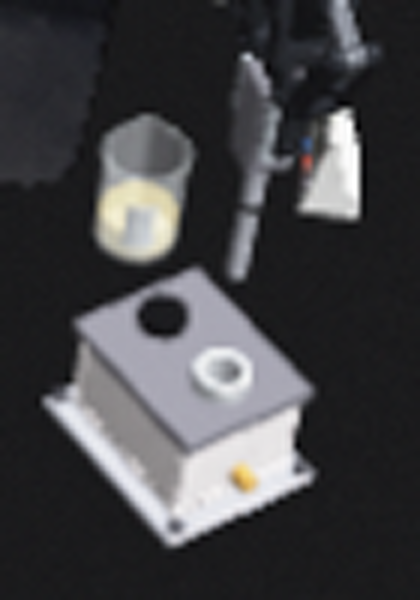

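View pics/mtop.png

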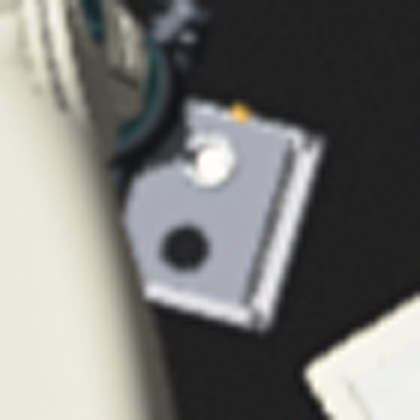

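Request:
drive_tool(motion=[[[0.012, 0, 0.009], [-2, 10, 5], 15], [[0.012, 0, 0.009], [-2, 25, 5], 15], [[0.012, 0, 0.009], [-2, 41, 5], 15], [[0.012, 0, 0.009], [-2, 41, 5], 15], [[0.012, 0, 0.009], [-2, 41, 5], 15]])

```text
time: 11.63
tcp_pos: [0.4762, 0.1568, 0.2109]
tcp_rot: [-0.351, 0.345, -0.615, 0.617]
contact_force: [0.1, 0.4, 0.5]
gripper_width: 0.0256
```

```bash
python3 go.py .472 .156 .205 -.54
```

```text
t 11.6333 p [0.4762 0.1568 0.2109] head -0.5424051787643638 tilt [-0.0065  0.0068] F [0.0769 0.4195 0.5433] w 0.025565499272444937
j [ 0.1889  0.0629 -0.326   1.1725  0.0003  2.302 ]
TURN [-0.0068 -0.0024 -0.0064] SHIFT mm [ 2.8275  5.9035 -3.2068]
```

Request:
drive_tool(motion=[[[-0.007, 0, -0.006], [3, 6, -3], 15], [[-0.007, 0, -0.006], [3, 6, -3], 15], [[-0.007, 0, -0.006], [3, 6, -3], 15], [[-0.007, 0, -0.006], [3, 6, -3], 15], [[-0.007, 0, -0.006], [3, 6, -3], 15]])

```text
time: 12.05
tcp_pos: [0.4725, 0.1558, 0.2055]
tcp_rot: [0.348, -0.347, 0.616, -0.616]
contact_force: [0.5, -0.3, -1.0]
gripper_width: 0.0263
```

```bash
python3 go.py .472 .156 .205 -.54
```

```text
t 12.05 p [0.4725 0.1558 0.2055] head -0.5424025504770309 tilt [-0.0011  0.0006] F [ 0.4543 -0.2948 -1.0476] w 0.02633476723496187
j [ 0.1883  0.0656 -0.335   1.169   0.0004  2.3015]
TURN [-0.0006 -0.0024 -0.0011] SHIFT mm [ 0.0799  0.4584 -0.5032]
```

Settled above the bush. Measure it in the side view against the bush.

```bash
cat > meas.py <<'E'
from fit import *
import pickle,sys
p,r,s=tcp();T=camera('top');S=camera('side');p2,_,_=tcp();pickle.dump((T,S,p2),open('n.pkl','wb'))
print('tcp',p,p2)
for n,c in(('top',T),('side',S)):
    R=(180,180,230,230) if n=='top' else (320,110,370,180)
    k=10 if n=='top' else 8
    cv2.imwrite(f'pics/{sys.argv[1]}{n}.png',cv2.resize(c['color'][R[1]:R[3],R[0]:R[2]],None,fx=k,fy=k,interpolation=cv2.INTER_CUBIC))
    print(n,'mouth',[(np.round(a['point'],1),round(a['score'],2)) for a in pinpoint(c,'guide_mouth')][:2],'tip',[(np.round(a['point'],1),round(a['score'],2)) for a in pinpoint(c,'rod_tip')][:3])
E
python3 meas.py n
python3 - <<'E'
from fit import *
import pickle
T0,_=pickle.load(open('ref.pkl','rb'));T,S=pickle.load(open('pre.pkl','rb'))
RT=(181,190,230,236);RS=(315,144,368,196)
for w in(0,3,30):
  def f(v):
    o=cellobjs(.008)
    return cost(T,o,v[:3],RT,v[3:5])+cost(S,o,v[:3],RS,v[5:7])+w*(v[3:]**2).sum()
  x0=np.array([.447,.1635,-.296,.1,0,.3,0]);st=np.array([.004,.004,.05,.3,.3,.3,.3])
  sim=np.vstack([x0]+[x0+np.eye(7)[i]*st for i in range(7)])
  rr=minimize(f,x0,method='Nelder-Mead',options=dict(initial_simplex=sim,maxiter=900,xatol=1e-5,fatol=1e-3));v=rr.x
  print(w,rr.fun,np.round(v,4),'mouth',v[0]+.026*np.cos(v[2]),v[1]+.026*np.sin(v[2]))
  m=[v[0]+.026*np.cos(v[2]),v[1]+.026*np.sin(v[2]),.086]
  print(' px mouth',proj(T,m)+v[3:5],proj(S,m)+v[5:7])
np.save('cell2.npy',v)
E
```

```text
tcp [0.47247171 0.1558084  0.20545878] [0.47227967 0.1557941  0.2052072 ]
top mouth [(array([203.7, 205.9]), 0.72)] tip [(array([346.7, 170.4]), 0.62), (array([203.9, 201.4]), 0.37)]
side mouth [(array([345.3, 160.3]), 0.94)] tip [(array([268.5, 315.5]), 0.88), (array([346.9, 156.1]), 0.69)]
0 290.3247876907864 [ 0.4472  0.1631 -0.2929  0.2307 -0.0837  0.4484 -0.0873] mouth 0.472131225297531 0.1556310933210884
 px mouth [204.24387285 206.12525999] [346.71913732 160.91683284]
3 291.24417875554883 [ 0.4473  0.1632 -0.293   0.2234 -0.0845  0.4339 -0.0816] mouth 0.4721818053396156 0.15566127089977774
 px mouth [204.22833198 206.11102445] [346.72229488 160.92528098]
30 293.69086301342526 [ 0.4476  0.1633 -0.2931  0.2526 -0.0006  0.2944 -0.116 ] mouth 0.4724960688662694 0.15574030972023808
 px mouth [204.236248   206.11083953] [346.67291479 160.92488402]
```

View pics/nside.png

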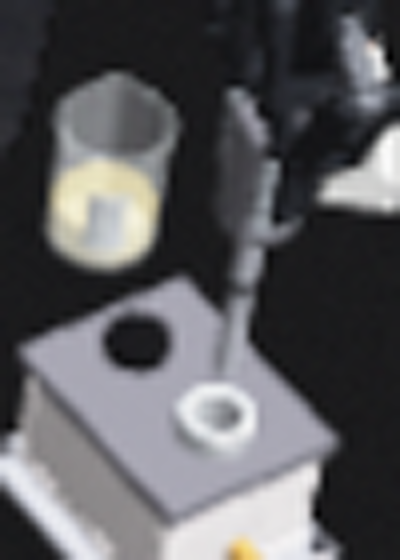

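View pics/ntop.png

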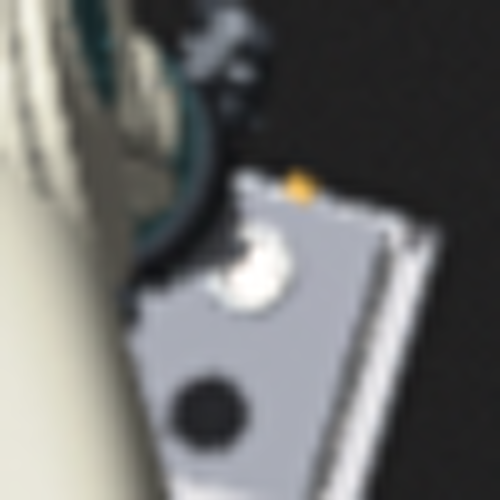

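```bash
cat > rod.py <<'E'
from fit import *
import pickle
def rodmask(cam,tip,top,roi,z1,z2,sh,d=.010):
    # cylinder with axis from tip (lower) to top
    x0,y0,x1,y1=roi;a=np.linspace(0,2*np.pi,32,endpoint=False)
    ax=(top-tip)/np.linalg.norm(top-tip)
    pts=[]
    for h in(z1,z2):
        for t in a: pts.append(proj(cam,tip+ax*h+d/2*np.array([np.cos(t),np.sin(t),0]))+sh)
    q=((np.array(pts)-[x0,y0]+.5)*SS-.5);q8=cv2.convexHull(np.round(q*16).astype(np.int32))
    L=np.zeros(((y1-y0)*SS,(x1-x0)*SS),np.float32);cv2.fillPoly(L,[q8],1,shift=4)
    return cv2.GaussianBlur(cv2.resize(L,(x1-x0,y1-y0),interpolation=cv2.INTER_AREA),(0,0),.4)
def fitrod(S,S0,tcp,sh,roi,hmax=.046,tiltfree=True,zmouth_occ=None):
    x0,y0,x1,y1=roi;I=S['color'][y0:y1,x0:x1].astype(float);B=S0['color'][y0:y1,x0:x1].astype(float)
    zt=tcp[2]-.0951
    def model(v,ret=False):
        tip=np.array([v[0],v[1],zt]);top=tip+np.array([v[2],v[3],1])*.08
        full=rodmask(S,tip,top,roi,0,.08,sh);low=rodmask(S,tip,top,roi,0,hmax,sh)
        up=rodmask(S,tip,top,roi,hmax,.2,sh,.06) # exclude
        W=(up<.02)
        A=low[...,None];Bc=B*(1-A)
        # brightness of rod: linear along tip..; color solve (const + gradient along column)
        yy=np.arange(y0,y1)[:,None,None]-150.
        xx=np.arange(x0,x1)[None,:,None]-347.
        r=0
        w3=W[...,None]
        M=np.stack([ (A*w3).ravel(),(A*yy*w3).ravel(),(A*(xx+yy*.2)*w3).ravel()],1)
        E=np.zeros_like(I)
        for ch in range(3):
            t=((I-Bc)[...,ch:ch+1]*w3).ravel();c=np.linalg.lstsq(M,t,rcond=None)[0];e=(t-M@c);r+=(np.minimum(abs(e),50)**2).sum();E[...,ch]=e.reshape(E.shape[:2])
        if ret:return E,W
        return r/W.sum()+ 2e4*(v[2]**2+v[3]**2)
    x=np.array([tcp[0],tcp[1],0,0]);st=[.004,.004,.02,.02]
    sim=np.vstack([x]+[x+np.eye(4)[i]*st for i in range(4)])
    r=minimize(model,x,method='Nelder-Mead',options=dict(initial_simplex=sim,maxiter=500,xatol=1e-5,fatol=1e-3))
    return r,model
if __name__=='__main__':
    _,S0=pickle.load(open('pre.pkl','rb'));_,S,t=pickle.load(open('n.pkl','rb'))
    c=np.load('cell2.npy');roi=(338,138,360,166)
    for sh in (c[5:7],np.zeros(2)):
        r,m=fitrod(S,S0,t,sh,roi);print(r.fun,np.round(r.x,4),'vs tcp',np.round((r.x[:2]-t[:2])*1000,2))
    E,W=m(r.x,True)
    sub=lambda c:c['color'][roi[1]:roi[3],roi[0]:roi[2]]
    ov=np.hstack([sub(S),sub(S0),np.clip(128+E,0,255).astype(np.uint8),np.repeat((W*255).astype(np.uint8)[...,None],3,2)])
    cv2.imwrite('pics/rod.png',cv2.resize(ov,None,fx=8,fy=8,interpolation=cv2.INTER_NEAREST))
E
python3 rod.py
```

```text
6.678228504181084 [ 0.4713  0.1565 -0.0012  0.0017] vs tcp [-1.02  0.68]
6.578699901998846 [ 0.4715  0.158  -0.     -0.0009] vs tcp [-0.83  2.2 ]
```

View pics/rod.png

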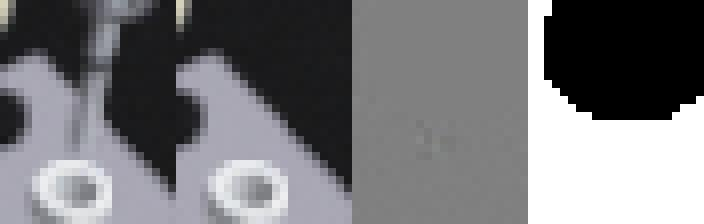

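```bash
sed -i 's/hmax,.2,sh,.06)/hmax+.002,.2,sh,.022)/' rod.py; python3 rod.py
```

```text
22.020682679155236 [0.4725 0.1551 0.0055 0.0047] vs tcp [ 0.24 -0.69]
21.65680723433558 [0.4732 0.156  0.0027 0.0042] vs tcp [0.97 0.25]
```

View pics/rod.png

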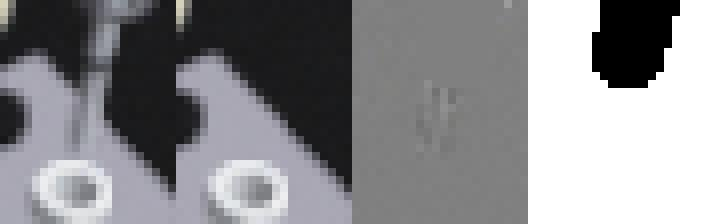

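Request:
drive_tool(motion=[[[0, 0, 0], [-0.4, 3, -0.3], 15], [[0, 0, 0], [-0.4, 6, -0.3], 15], [[0, 0, 0], [-0.4, 9, -0.3], 15], [[0, 0, 0], [-0.4, 12, -0.3], 15], [[0, 0, 0], [-0.4, 15, -0.3], 15]])

```text
time: 12.77
tcp_pos: [0.4719, 0.1562, 0.1894]
tcp_rot: [0.348, -0.348, 0.616, -0.615]
contact_force: [-0.0, -0.1, -0.5]
gripper_width: 0.0253
```

```bash
python3 go.py .4723 .1562 .190 -.5424
```

```text
t 12.7667 p [0.4719 0.1562 0.1894] head -0.542412186054128 tilt [-0.0001 -0.0005] F [-0.0283 -0.0713 -0.5467] w 0.025325511630720006
j [ 0.1893  0.0775 -0.3576  1.136   0.0004  2.3025]
TURN [ 0.0005 -0.     -0.0001] SHIFT mm [-0.2165 -0.6474  0.381 ]
```

```bash
python3 meas.py o; python3 rod.py
```

```text
tcp [0.47186167 0.15621148 0.18935282] [0.47144686 0.15611193 0.1890512 ]
top mouth [(array([202.5, 207.2]), 0.86)] tip [(array([204.8, 205.7]), 0.57), (array([345.4, 169.8]), 0.52)]
side mouth [(array([346.9, 160.5]), 0.86), (array([326.4, 225.4]), 0.39)] tip [(array([268.3, 314.5]), 0.64), (array([346.3, 160.6]), 0.47)]
37.908763914542135 [ 0.4714  0.1561  0.0007 -0.    ] vs tcp [-0.07  0.03]
35.93291082810264 [0.4721 0.1566 0.0091 0.0051] vs tcp [0.66 0.53]
```

View pics/oside.png

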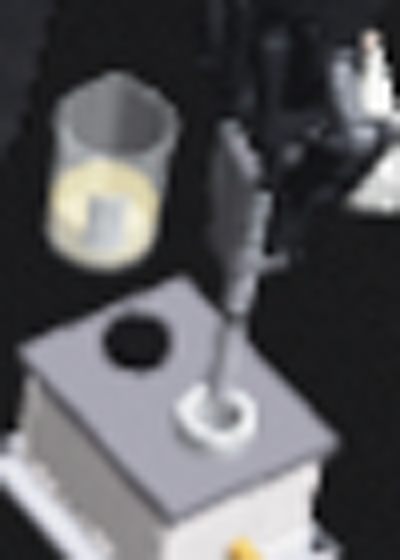

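View pics/rod.png

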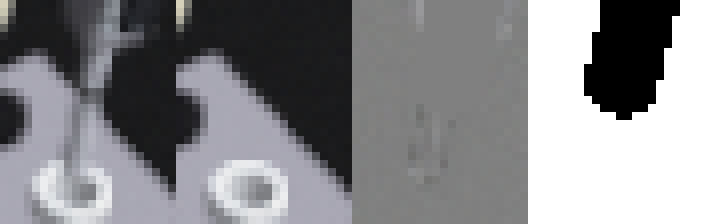

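Request:
drive_tool(motion=[[[0, 0, 0], [-0.3, 1, 1], 15], [[0, 0, 0], [-0.3, 3, 1], 15], [[0, 0, 0], [-0.3, 5, 1], 15], [[0, 0, 0], [-0.3, 7, 1], 15], [[0, 0, 0], [-0.3, 9, 1], 15]])

```text
time: 13.48
tcp_pos: [0.4731, 0.156, 0.1808]
tcp_rot: [0.348, -0.348, 0.616, -0.616]
contact_force: [-0.8, 1.0, -1.4]
gripper_width: 0.0258
```

```bash
python3 go.py .4724 .1558 .131 -.5424
```

```text
t 13.4833 p [0.4731 0.156  0.1808] head -0.5424241513335488 tilt [-0.0005 -0.0001] F [-0.7915  1.0021 -1.4094] w 0.025765237251143457
j [ 0.1884  0.0858 -0.3676  1.1171  0.0004  2.3016]
TURN [ 0.0001 -0.     -0.0005] SHIFT mm [ 0.5407 49.7537 -0.52  ]
```

Request:
drive_tool(motion=[[[0, 0, 0], [0.5, 3, -0.5], 15], [[0, 0, 0], [0.5, 6, -0.5], 15], [[0, 0, 0], [0.5, 9, -0.5], 15], [[0, 0, 0], [0.5, 12, -0.5], 15], [[0, 0, 0], [0.5, 15, -0.5], 15]])

```text
time: 13.9
tcp_pos: [0.4724, 0.1558, 0.1654]
tcp_rot: [0.348, -0.348, 0.616, -0.616]
contact_force: [0.1, 0.2, -0.9]
gripper_width: 0.0259
```

```bash
python3 go.py .4724 .1558 .131 -.5424; python3 meas.py p
```

```text
t 13.9 p [0.4724 0.1558 0.1654] head -0.5424342302072673 tilt [-0.0004 -0.0002] F [ 0.1125  0.2294 -0.949 ] w 0.02593425360331626
j [ 0.1883  0.0973 -0.3895  1.0838  0.0005  2.3016]
TURN [ 0.0002 -0.     -0.0004] SHIFT mm [ 0.0243 34.3808  0.0449]
tcp [0.47237281 0.1558279  0.16538086] [0.47189401 0.15572307 0.16505283]
top mouth [(array([200.3, 206.4]), 0.63), (array([333.8, 234.8]), 0.54)] tip [(array([348.4, 169.9]), 0.67), (array([207.3, 207.8]), 0.35), (array([204.1, 203.2]), 0.18)]
side mouth [(array([346.4, 159.4]), 0.75)] tip [(array([346.5, 166.1]), 0.66)]
```

View pics/pside.png

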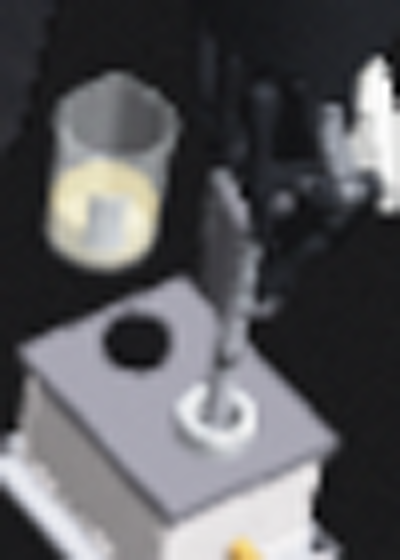

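Request:
drive_tool(motion=[[[0, 0, 0], [-0.2, 3, 0.4], 15], [[0, 0, 0], [-0.2, 6, 0.4], 15], [[0, 0, 0], [-0.2, 9, 0.4], 15], [[0, 0, 0], [-0.2, 12, 0.4], 15], [[0, 0, 0], [-0.2, 15, 0.4], 15]])

```text
time: 14.62
tcp_pos: [0.4729, 0.1558, 0.1505]
tcp_rot: [0.348, -0.348, 0.616, -0.616]
contact_force: [-0.4, -0.1, -1.2]
gripper_width: 0.0257
```

```bash
python3 go.py .4724 .1558 .131 -.5424
```

```text
t 14.6167 p [0.4729 0.1558 0.1505] head -0.5423915882489426 tilt [-0.0005 -0.0001] F [-0.4115 -0.1376 -1.2245] w 0.02567826839137718
j [ 0.1881  0.1113 -0.4078  1.0514  0.0005  2.3013]
TURN [ 0.0001  0.     -0.0005] SHIFT mm [ 0.271  19.4644 -0.402 ]
```

Request:
drive_tool(motion=[[[0, 0, 0], [0.3, 4, -0.4], 15], [[0, 0, 0], [0.3, 8, -0.4], 15], [[0, 0, 0], [0.3, 12, -0.4], 15], [[0, 0, 0], [0.3, 16, -0.4], 15], [[0, 0, 0], [0.3, 19, -0.4], 15]])

```text
time: 15.03
tcp_pos: [0.4721, 0.1557, 0.1308]
tcp_rot: [0.348, -0.348, 0.616, -0.615]
contact_force: [-0.1, 0.5, -1.1]
gripper_width: 0.0254
```

```bash
python3 meas.py q;  python3 go.py .4724 .1558 .131 -.5424
```

```text
tcp [0.47214477 0.15573244 0.13082759] [0.47180369 0.15565298 0.13068223]
top mouth [(array([202.9, 205.1]), 0.94)] tip [(array([346. , 169.7]), 0.63)]
side mouth [(array([346.3, 161.2]), 0.85)] tip [(array([268.9, 312.8]), 0.85)]
t 15.3333 p [0.4727 0.1558 0.1317] head -0.5424492096413687 tilt [-0.0008  0.0003] F [-0.9124 -0.1405 -0.8554] w 0.025454279487881017
j [ 0.1882  0.1287 -0.4317  1.0097  0.0005  2.3014]
TURN [-0.0003 -0.     -0.0008] SHIFT mm [ 0.1288  0.7008 -0.2237]
```

View pics/qside.png

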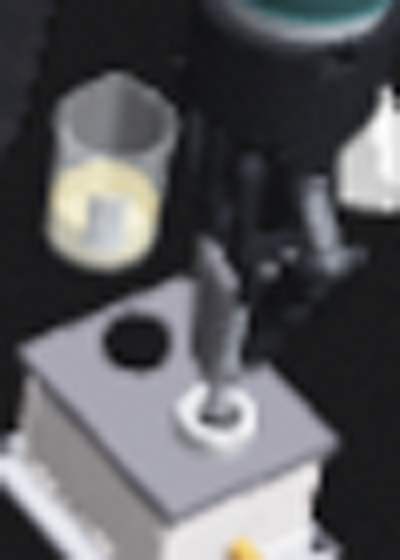

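```bash
python3 - <<'E'
from fit import *
import pickle
_,S,p=pickle.load(open('n.pkl','rb'));c=np.load('cell2.npy');sh=c[5:7]
R=(334,140,360,172);k=18
a=cv2.resize(S['color'][R[1]:R[3],R[0]:R[2]],None,fx=k,fy=k,interpolation=cv2.INTER_CUBIC);b=a.copy()
def ring(cx,cy,d,z,col):
    q=[proj(S,[cx+d/2*np.cos(t),cy+d/2*np.sin(t),z])+sh for t in np.linspace(0,2*np.pi,40)]
    cv2.polylines(b,[np.int32((np.array(q)-R[:2]+.5)*k)],True,col,1)
m=(c[0]+.026*np.cos(c[2]),c[1]+.026*np.sin(c[2]));zt=p[2]-.0951;print(m,p,zt+.05)
ring(*m,.022,.086,(0,255,0));ring(*m,.032,.086,(0,255,0))
for h in(.048,.052):ring(p[0],p[1],.010,zt+h,(0,0,255))
h=-.5424
q=[proj(S,[p[0]+.013*(u*np.cos(h)-v*np.sin(h)),p[1]+.013*(u*np.sin(h)+v*np.cos(h)),zt+.08])+sh for u,v in[(-1,-1),(1,-1),(1,1),(-1,1)]]
cv2.polylines(b,[np.int32((np.array(q)-R[:2]+.5)*k)],True,(255,0,0),1)
a=np.hstack([a,b]);cv2.imwrite('pics/r.png',cv2.resize(a,(780,480)))
E
```

```text
(np.float64(0.4724960688662694), np.float64(0.15574030972023808)) [0.47180369 0.15565298 0.13068223] 0.085582231111313
```

View pics/r.png

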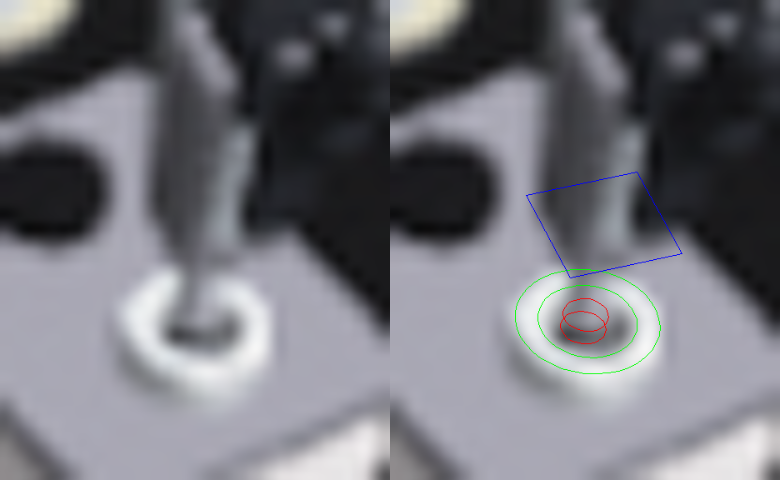

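Request:
drive_tool(motion=[[[0, 0, 0], [0, 0.5, 0], 15], [[0, 0, 0], [0, 0.5, 0], 15], [[0, 0, 0], [0, 0.5, 0], 15], [[0, 0, 0], [0, 0.5, 0], 15], [[0, 0, 0], [0, 0.5, 0], 15]])

```text
time: 15.75
tcp_pos: [0.4727, 0.1558, 0.1313]
tcp_rot: [0.348, -0.347, 0.616, -0.616]
contact_force: [-0.5, -0.5, -0.4]
gripper_width: 0.0259
```

```bash
python3 go.py .4724 .1558 .131 -.5424; python3 - <<'E'
from h import *
s=monitor.get_state();print(np.round(s['joint_velocities'],3))
S=camera('side');import pickle
S0=pickle.load(open('pre.pkl','rb'))[1]
p,_,_=tcp();print(p)
print(job.close_job())
E
```

```text
t 15.75 p [0.4727 0.1558 0.1313] head -0.5424595057654046 tilt [-0.0009  0.0003] F [-0.5058 -0.5289 -0.3891] w 0.025887269508405187
j [ 0.1882  0.1291 -0.4322  1.0086  0.0004  2.3014]
TURN [-0.0003 -0.0001 -0.0009] SHIFT mm [ 0.1553  0.2832 -0.2392]
[ 0.001  0.001 -0.     0.002  0.001 -0.   ]
[0.4726921  0.15582118 0.13124978]
the job is handed in; nothing more can be done
None
```

The job is handed in at about 15.8 s of robot time. The probe is held in the bush with its band at the mouth. There is no verdict from the station, so what follows is from my own checks.

- **Lid:** I pressed it by the black pad until it stopped hard at TCP height 82.7 mm under about 29 N, against 83 mm expected when home.
- **Probe:** I chose the one hanging in the stand. Its head fitted about 23 x 52 mm in the pictures against 26 x 55 mm given, and the gripper closed to about 25.5 mm on it. The free-standing look-alike is roughly 1.3 times larger.
- **Lowering:** I drew the probe straight up, carried it over, and lowered it through the bush in small steps. The wrist force stayed at noise level, under 2 N.
- **End pose:**
  - The tool is about 0.2 mm from the fitted bush axis and tilted under 0.001 rad.
  - The band works out at about 86.2 mm height against the mouth's 86 mm.
  - All joint speeds were 0.002 rad/s or less.

**Weaker checks:**
- At low heights the arm hid the rod from the top camera, so the final centring rests on the side view and the tool readings. These agreed within about 1 mm, against 6 mm of clearance in the bore.
- The trained networks' rod-tip finds were mostly of the look-alike, so I used my own rod fit instead.
- I did not measure the glassware and bottles again at the end; the late pictures showed no sign of anything having shifted.

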